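# Ease the weight case shut

## Robot

A 6-joint arm with a two-finger parallel gripper is mounted at the origin on a cart in front of the work surface, level with it; the furniture and walls round the work are solid. World frame = base frame: x ahead of the robot, y to its left, z up, the work surface at z = 0. Lengths are in m, angles in rad, forces in N, time in s.
With the tool pointing down it reaches from about 0.35 to 0.975 m from the base axis. Payload 7.1 kg.
Tool frame: the origin (TCP) lies between the finger pads; the fingertips stand 11 mm ahead of it and the grasp point (between the pads) lies 8 mm behind it; z points along the fingers, y is the line along which they close (so a half turn about z gives the same grasp; the last joint's range is limited). The gripper opens to 88 mm and grips with 3 to 60 N. Pads are 20 mm wide; open, the fingers measure 115 mm over their backs; the gripper's body (75 mm by 178 mm) begins 61 mm behind the grasp point.
Start: joints at [1.303, 0.423, 1.63, -0, 1.089, -0.019], TCP at [0.154, 0.606, 0.234] pointing down, gripper open.
Joint ranges: [-3, 3], [-0.9, 2.11], [0.09, 2.58], [-1.31, 4.45], [0.11, 2.69], [-2.54, 2.54]. Speed limits (rad/s): [2.39, 2.39, 3.01, 3.14, 3.14, 3.14].

## Interface

Orientations are given as a rotation vector (axis times angle).
In Python, from plant import manip, get_image, camera_model gives the robot as it stands. The module is installed in compiled form; this text tells all that it offers.
- The arm moves only by the shell command python3 -m inch 'ROWS' [FORCE]. ROWS is JSON, a list of rows, each a list of 7 numbers: the shift along the tool's x, y, z as a fraction of full scale, then the turn, a rotation vector about the tool's x, y, z as a fraction of full scale, then the closure in counts, from 0 (fully open) to 255 (shut). In form: [[dx, dy, dz, rx, ry, rz, jaw], ...]. A call has 1 to 10 rows; each row shifts and turns the commanded pose from where the row before left it, along the tool's axes as they then stand; what a row does not reach is not made up. Full scale, the value 1, is 0.02 m for a shift and 6 degrees for a turn. A row lasts 1/10 s, in which the tool goes at most 50 mm and 8.59 degrees, less where a joint would pass 70% of its speed; a pose out of reach is approached as far as the arm can. A call with a number of a shift or a turn outside -1 to 1 is refused whole. A call with a gripper value outside its range is refused whole. The fingers move at their own pace and stop on an object; FORCE is the grip in N (left out, the last holds). Time passes only in rows, so rows that do not move let the fingers close. It gives the time, the measured TCP pose, the force, the opening and the grip force at its end, in the units of the state.
- manip.get_state(): the state, without advancing time (a new reading comes with each control period).
- get_image(name): name is "scene" or "top" or "wrist"; returns the picture (480x640x3 uint8, red, green, blue); there is no depth.
- camera_model(name): a dict with "K" (3x3 intrinsics, pixels), "rvec" (rotation vector, rad) and "tvec" (3), from world to camera coordinates, as OpenCV has them. Camera axes: x right, y down, z forward; pixel columns grow to the right and rows downward; lengths in m; the calibration is good to about 2 mm. A picture is of the moment at which its call begins: read the wrist's pose just before it. camera_model takes no time and is no camera call; for the wrist camera it gives the pose at the moment of the call.
- manip.finish_job(): hands the job in; it is judged then, once.
The state is a dict: "t": time; "joint_positions": joint angles; "qvel": joint speeds; "tau": joint torques, N m; "eef_pos": TCP position; "ee_rot": TCP orientation; "wrist_force": force on the tool from outside, world axes, zero at the start; "moment": the same for the moment, N m; "grip_width": opening from 0.0 (shut) to 1.0 (fully open); "gripper_force": force on a finger pad.
Only numpy, scipy, OpenCV 4.12 (cv2) and the standard library are available. Lean on these libraries where they do the work, as an engineer would, in place of code of your own. Each camera call takes 0.05 s, during which the arm holds its last target. There are 200 camera calls.

## Task

Close the open lid of the wooden weight case without letting it slam: reach over its upper edge with parted fingers, tip it forward past upright with the far finger so that it drops onto the near finger, then let it ride down on that finger, gently, until it is fully shut, and draw the finger out. Do not pinch the lid, do not lift or shove the case, and leave the vial, beaker and marker around it where they are.

Things in the scene. Friction and masses are not known exactly. Their poses are not given: they have to be found in the camera images.
- weight_case: wooden hinged case of balance weights standing loose on the worktop, 0.9 kg, body 85 (x) by 150 (y) by 34 mm high, walls 6 mm. Origin: on the worktop under the body; the body runs from x = -46 to x = +39 mm and y = -75 to +75 mm in its frame. x points from the front (thumb tab side) to the back (hinge side), z up; the case stands sideways to the robot: its front faces roughly to the robot's right (-y of the world), its hinge side to the left
- case_hinge (a point): middle of the lid's hinge line, at [40, 0, 34.5] mm in the case's frame; the hinge axis is the case's y axis; axes as the case's. The lid is a wooden plate 8.5 mm thick, 150 mm wide, 0.1 kg; shut, it fills z = 34.5 to 43 mm and x = -46 to +39 mm of the case's frame
- weight_case_lid (a joint): lid angle, rad: 0 shut (level on the case), pi/2 upright, stop at 1.83 leaning back, where it starts (1.66 to 1.83). The hinge runs easily: tipped past upright toward the front the lid falls by itself and slams; about 0.5 N at the tab tips or carries it. Slammed means the tab is faster than 0.15 m/s in the last 30 mm. Pinching or knocking lid or case with over 35 N is a fault
- tab_edge (a point): middle of the free edge of the brass thumb tab, on its under face; axes turn with the lid. The tab, 60 mm wide (y), 3 mm thick, 40 g, lies on top of the lid and stands 18 mm out beyond its front edge, so a fingertip can stay under it in front of the case until the lid is shut. Lid shut: at [-64.5, 0, 43] mm in the case's frame (104.8 mm from the hinge line along the lid, 8.5 mm above it)
- vial_blue: glass vial with blue cap, 25 mm across, 60 mm tall, loose, standing beside the case on the side toward the robot (case's +y); origin under its centre
- beaker: small glass beaker, 60x54 mm, 70 mm tall, loose, standing about 60 to 90 mm (to its near wall) behind the case's back (case's +x); origin under its centre
- marker: black marker pen, 126 mm long, 14 mm thick, loose, lying beyond the case, on the side away from the robot (case's -y), roughly parallel to the case's x; origin at the middle of its underside, length along its y
Mind the look-alikes: they are no part of the job. Of the things shaped like the weight_case, the wooden one is meant.

How it is judged:
By the outcome, as a careful person would: the job done as asked, in the order asked, and still so for the second after the job is handed in, with the robot touching nothing.
It also fails if it takes over 42 s, if anything falls off the work surface, if the arm or the gripper's body presses on something with over 40 N, if the wrist force passes 120 N, or if a joint passes its speed limit or range.

## Working session

There is one attempt and no reset: what is moved stays moved. The work goes in short steps, Python scripts to look and compute and a shell command to move; the robot and the scene stay as the last step left them, time stands still between calls to the robot, and variables do not carry over. Pictures are saved under pics/ and viewed, at most 11 in all, crops included, and the job is handed in when it is done.

```bash
mkdir -p pics; python3 - <<'E'
from plant import manip,get_image,camera_model
import cv2,numpy as np
s=manip.get_state();print({k:np.round(v,3).tolist() for k,v in s.items()})
for n in("scene","top"):
    m=camera_model(n);print(n,np.round(m["K"],1).tolist(),np.round(m["rvec"],4),np.round(m["tvec"],4))
    cv2.imwrite(f"pics/{n}0.png",get_image(n)[:,:,::-1])
E
```

```text
{'t': 0.0, 'joint_positions': [1.303, 0.424, 1.631, -0.0, 1.089, -0.019], 'qvel': [-0.0, -0.0, -0.002, 0.001, -0.001, -0.001], 'tau': [0.002, -54.464, -27.366, 0.064, 0.023, -0.0], 'eef_pos': [0.154, 0.605, 0.233], 'ee_rot': [-0.39, -3.117, 0.002], 'wrist_force': [0.952, 0.483, 0.043], 'moment': [0.029, 0.039, -0.001], 'gripper_force': 0.0, 'grip_width': 1.0}
scene [[551.9, 0.0, 314.7], [0.0, 551.9, 235.4], [0.0, 0.0, 1.0]] [ 2.0937 -1.3204  0.5142] [-0.1632  0.4346  0.5566]
top [[437.0, 0.0, 317.3], [0.0, 437.0, 241.5], [0.0, 0.0, 1.0]] [ 2.1333 -2.1767  0.1507] [0.1077 0.5484 0.823 ]
```

View pics/scene0.png

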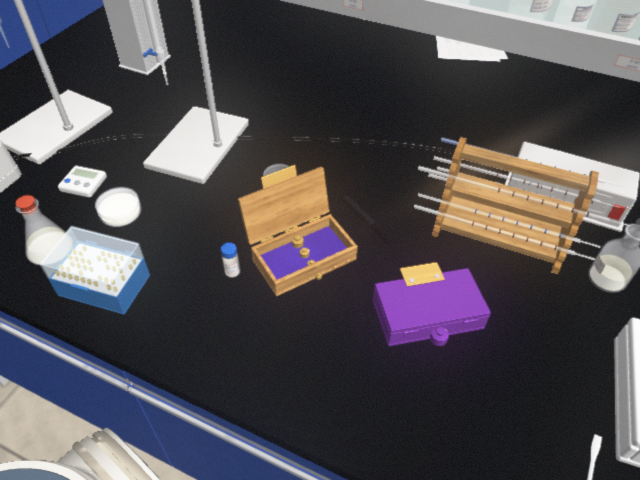

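View pics/top0.png

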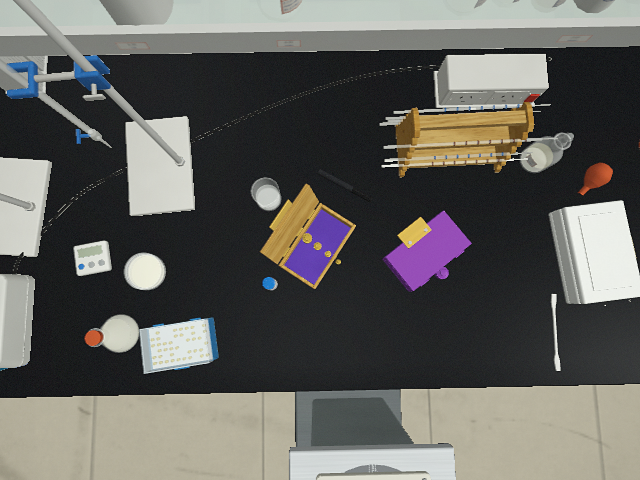

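The wooden open case is at scene (300,230) and top (308,237). The look-alike is the purple case at scene (432,305) and top (428,250). The wooden one is meant, because it has the open lid with the brass tab. I'll confirm it in an enlarged crop.

```bash
python3 - <<'E'
import cv2,numpy as np
a=cv2.imread("pics/scene0.png")[155:305,215:395];b=cv2.imread("pics/top0.png")[160:300,240:380]
cv2.imwrite("pics/c1.png",cv2.resize(a,(720,600),interpolation=cv2.INTER_CUBIC))
cv2.imwrite("pics/c2.png",cv2.resize(b,(560,560),interpolation=cv2.INTER_CUBIC))
E
```

```text
(no output)
```

View pics/c1.png

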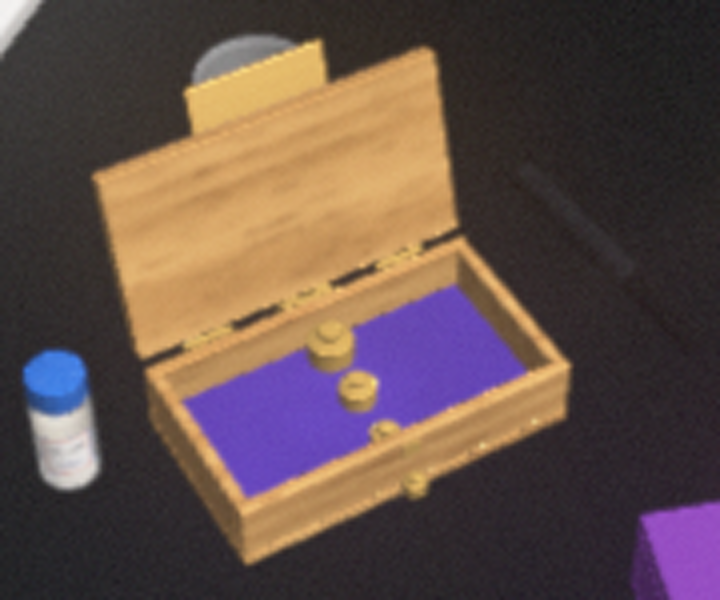

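View pics/c2.png

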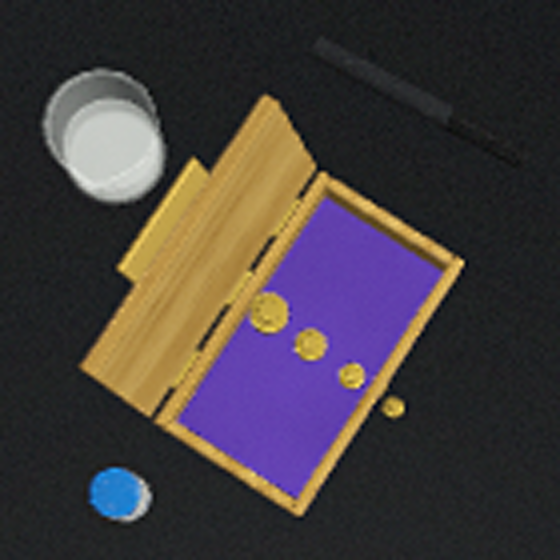

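The crops show the wooden case open, with the tab's free edge at crop1 (185,92)-(322,40), the vial at crop1 (60,420), the beaker behind the lid and the marker at the upper right. It is the right case. Next I'll fit its pose and lid angle to the corners in both views.

```bash
cat > h.py <<'E'
import numpy as np,cv2
from plant import manip,get_image,camera_model
from scipy.optimize import least_squares
def lid(a,d,h,y): # case frame, m
    return [.040-d*np.cos(a)+h*np.sin(a)*1,y,.0345+d*np.sin(a)+h*np.cos(a)]
def w(p,c):
    c_,s=np.cos(p[2]),np.sin(p[2]);c=np.atleast_2d(c)
    return np.c_[p[0]+c_*c[:,0]-s*c[:,1],p[1]+s*c[:,0]+c_*c[:,1],c[:,2]+(p[4] if len(p)>4 else 0)]
def proj(n,X):
    m=camera_model(n);return cv2.projectPoints(np.array(X,float),m["rvec"],m["tvec"],m["K"],None)[0][:,0]
def onplane(n,uv,z):
    m=camera_model(n);R=cv2.Rodrigues(m["rvec"])[0];C=-R.T@m["tvec"];d=R.T@np.linalg.solve(m["K"],[*uv,1]);return C+d*(z-C[2])/d[2]
E
python3 - <<'E'
from h import *
f=lambda a:[.04-.0,0,0]
def mod(a):
    B=[[.039,.075,.034],[-.046,.075,.034],[-.046,-.075,.034],[.039,-.075,.034]]
    L=[lid(a,.086,.0085,.075),lid(a,.086,.0085,-.075),lid(a,.1045,.0085,.03),lid(a,.1045,.0085,-.03)]
    H=[lid(a,.001,0,.075),lid(a,.001,0,-.075)]
    return B,L,H
S=np.array([(148,370),(247,510),(570,365),(463,238),(95,175),(432,47),(185,92),(322,40),(140,357),(459,228)],float)
T=np.array([(157,422),(299,515),(464,262),(322,173),(82,367),(267,95),(118,268),(193,158)],float)
S=(S+.5)/4-.5+[215,155];T=(T+.5)/4-.5+[240,160]
def res(p):
    B,L,H=mod(p[3])
    return np.r_[(proj("scene",w(p,B+L+H))-S).ravel(),(proj("top",w(p,B+L))-T).ravel()]
r=least_squares(res,[.65,.1,1.2,1.75,0],loss="soft_l1")
p=r.x;print(p.round(4));print(res(p).reshape(-1,2).round(1).tolist())
c=lambda n,u,o,z:onplane(n,(np.array(u)+.5)/4-.5+o,z).round(3)
print("vial",c("scene",(57,365),[215,155],.06),c("top",(117,493),[240,160],.06))
print("beaker top",c("top",(103,118),[240,160],.07),"bottom",c("top",(112,150),[240,160],.0))
print("knob at z=.01,.02",[c(n,u,o,z) for z in(.01,.02,.03) for n,u,o in(("scene",(415,487),[215,155]),("top",(394,407),[240,160]))])
print("marker",[c("top",u,[240,160],.007) for u in((318,42),(520,162))])
print("tab",w(p,[lid(p[3],.1048,.0085,0)]).round(3),"hinge",w(p,[[.04,0,.0345]]).round(3))
R=cv2.Rodrigues(manip.get_state()["ee_rot"])[0];print(R.round(3))
E
```

```text
[ 5.4640e-01  9.9500e-02  9.7240e-01  1.8468e+00 -1.5000e-03]
[[-0.7, -0.6], [-1.0, 0.9], [0.7, -0.1], [-0.0, -0.9], [-1.0, -0.3], [-1.4, -0.3], [0.5, 0.1], [0.2, 0.3], [0.8, 1.5], [0.6, 0.5], [-0.5, -0.3], [0.3, 0.3], [0.3, -0.1], [-0.0, -0.7], [-0.8, -0.2], [-0.8, -0.7], [0.9, 0.5], [1.1, 0.0]]
vial [0.473 0.191 0.06 ] [0.47 0.19 0.06]
beaker top [0.649 0.194 0.07 ] bottom [0.65  0.198 0.   ]
knob at z=.01,.02 [array([0.514, 0.057, 0.01 ]), array([0.513, 0.055, 0.01 ]), array([0.507, 0.054, 0.02 ]), array([0.512, 0.056, 0.02 ]), array([0.5  , 0.051, 0.03 ]), array([0.511, 0.056, 0.03 ])]
marker [array([0.704, 0.09 , 0.007]), array([ 0.638, -0.013,  0.007])]
tab [[0.59  0.163 0.132]] hinge [[0.569 0.133 0.033]]
[[-0.969  0.246 -0.   ]
 [ 0.246  0.969 -0.001]
 [ 0.    -0.001 -1.   ]]
```

The fit is good: the case is at (0.546, 0.0995) with yaw 55.7°, the lid is near its stop and the tab is at about (0.59, 0.163, 0.133). I'll move over the tab with +y as the far side and partly close the fingers to about 50 mm.

```bash
python3 -m inch '[[-0.883,-0.54,-0.15,0,0,0,110],[-0.883,-0.54,-0.15,0,0,0,110],[-0.883,-0.54,-0.15,0,0,0,110],[-0.883,-0.54,-0.15,0,0,0,110],[-0.883,-0.54,-0.15,0,0,0,110],[-0.883,-0.54,-0.15,0,0,0,110],[-0.883,-0.54,-0.15,0,0,0,110],[-0.883,-0.54,-0.15,0,0,0,110],[-0.883,-0.54,-0.15,0,0,0,110],[-0.883,-0.54,-0.15,0,0,0,110]]'
python3 -m inch '[[-0.883,-0.54,0,0,0,0,110],[-0.883,-0.54,0,0,0,0,110],[-0.883,-0.54,0,0,0,0,110],[-0.883,-0.54,0,0,0,0,110],[-0.883,-0.54,0,0,0,0,110],[-0.883,-0.54,0,0,0,0,110],[-0.883,-0.54,0,0,0,0,110],[-0.883,-0.54,0,0,0,0,110],[-0.883,-0.54,0,0,0,0,110],[-0.883,-0.54,0,0,0,0,110]]'
python3 -m inch '[[-0.883,-0.54,0,0,0,0,110],[-0.883,-0.54,0,0,0,0,110],[-0.883,-0.54,0,0,0,0,110],[-0.883,-0.54,0,0,0,0,110],[-0.883,-0.54,0,0,0,0,110],[-0.883,-0.54,0,0,0,0,110],[-0.883,-0.54,0,0,0,0,110],[-0.883,-0.54,0,0,0,0,110],[-0.883,-0.54,0,0,0,0,110],[-0.883,-0.54,0,0,0,0,110]]'
python3 -m inch '[[0,0,0,0,0,0.84,110],[0,0,0,0,0,0.84,110],[0,0,0,0,0,0.84,110],[0,0,0,0,0,0.84,110],[0,0,0,0,0,0,110],[0,0,0,0,0,0,110]]'
cat >> h.py <<'E'
P=[.5464,.0995,.9724]
def case(): # TCP and tool tilt in case frame, mm
    s=manip.get_state();R=cv2.Rodrigues(s["ee_rot"])[0];c,q=np.cos(P[2]),np.sin(P[2]);M=np.array([[c,q,0],[-q,c,0],[0,0,1]])
    return s,M@(s["eef_pos"]-np.array([*P[:2],0]))*1e3,M@R
def look(i,*names):
    ims=[get_image(n) for n in names]
    cv2.imwrite(f"pics/{i}.png",np.hstack([cv2.resize(cv2.copyMakeBorder(m,0,0,0,0,0)[y:y+200,x:x+200],(400,400),interpolation=cv2.INTER_CUBIC) for m,(x,y) in zip(ims,[{"scene":(190,110),"top":(210,140)}[n] for n in names])])[:,:,::-1])
def rep():
    s,p,R=case();print("t",round(s["t"],2),"case",p.round(1),"tool z",R[:,2].round(3),"y",R[:,1].round(3),"F",np.round(s["wrist_force"],2),"g",round(88*s["grip_width"],1))
E
python3 -c "
from h import *
rep();look('a1','scene','top')"
```

```text
t: 1.1
eef_pos: [0.2993, 0.4558, 0.2638]
ee_rot: [0.39, 3.117, -0.001]
wrist_force: [0.4, 0.2, 0.6]
grip_width: 0.569
gripper_force: 0.0
t: 2.1
eef_pos: [0.4434, 0.3076, 0.2637]
ee_rot: [-0.39, -3.117, 0.001]
wrist_force: [-0.0, 1.7, 0.2]
grip_width: 0.572
gripper_force: 0.0
t: 3.1
eef_pos: [0.5878, 0.1595, 0.2636]
ee_rot: [-0.39, -3.117, 0.001]
wrist_force: [0.3, -0.5, -0.1]
grip_width: 0.568
gripper_force: 0.0
t: 3.7
eef_pos: [0.5876, 0.1607, 0.2637]
ee_rot: [-0.926, -3.002, 0.0]
wrist_force: [0.3, 0.0, -0.6]
grip_width: 0.569
gripper_force: 0.0
t 3.7 case [ 73.7   0.5 263.7] tool z [-0.  0. -1.] y [ 1. -0. -0.] F [ 0.31  0.04 -0.56] g 50.1
```

View pics/a1.png

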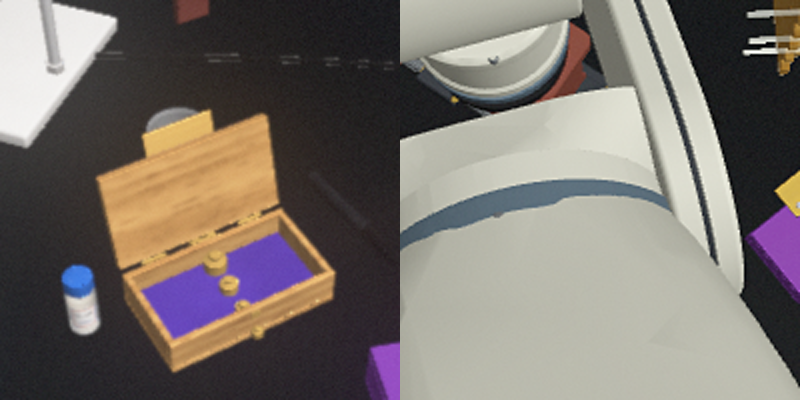

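The tool is over the tab, with the case and neighbours undisturbed (tab at crop (178,132), red fingertip just visible at (190,5)). Now I'll lower the tool so the fingers straddle the tab.

```bash
python3 -m inch '[[0,0,0.9,0,0,0,110],[0,0,0.9,0,0,0,110],[0,0,0.9,0,0,0,110],[0,0,0.9,0,0,0,110],[0,0,0.9,0,0,0,110],[0,0,0.8,0,0,0,110],[0,0,0.8,0,0,0,110],[0,0,0.5,0,0,0,110],[0,0,0,0,0,0,110]]'
python3 -c "
from h import *
rep();m=get_image('scene')[130:280,210:390];w=get_image('wrist')
cv2.imwrite('pics/a2.png',np.hstack([cv2.resize(m,(432,360),interpolation=cv2.INTER_CUBIC),cv2.resize(w[:, 80:560],(360,360))])[:,:,::-1])"
```

```text
t: 4.7
eef_pos: [0.5867, 0.161, 0.1302]
ee_rot: [-0.928, -2.999, 0.002]
wrist_force: [-0.7, 0.3, -0.9]
grip_width: 0.572
gripper_force: 0.0
t 4.7 case [ 73.5   1.4 130.2] tool z [-0.002  0.002 -1.   ] y [ 1.    -0.002 -0.002] F [-0.71  0.31 -0.91] g 50.3
```

View pics/a2.png

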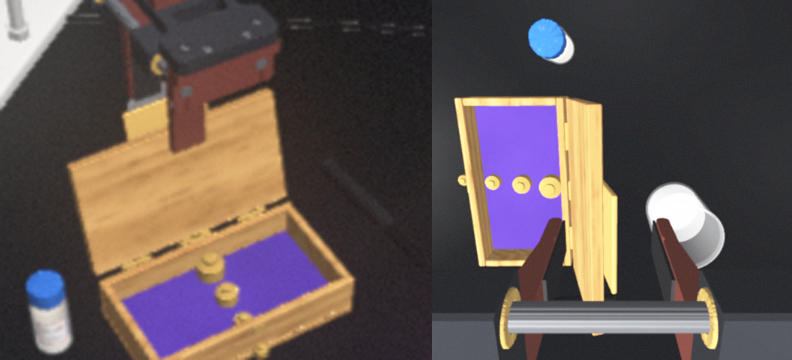

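The wrist view shows the tab between the parted fingers (slab at (605,240), fingers at (545,250) and (680,250)). I'll narrow the gap to about 24 mm so the lid doesn't drop far, raise 4 mm, then push forward with the far finger.

```bash
python3 -m inch '[[0,0,-0.2,0,0,0,185],[0,0,0,0,0,0,185],[0,0,0,0,0,0,185],[0,0,0,0,0,0,185],[0,0,0,0,0,0,185]]'
python3 -m inch '[[0,-0.25,0,0,0,0,185],[0,-0.25,0,0,0,0,185],[0,-0.25,0,0,0,0,185],[0,-0.25,0,0,0,0,185],[0,-0.25,0,0,0,0,185],[0,-0.25,0,0,0,0,185],[0,-0.25,0,0,0,0,185],[0,-0.25,0,0,0,0,185]]'
python3 -c "
from h import *
rep();A=onplane('top',[385,258],.04);B=onplane('top',[412,290],.04);C=onplane('top',[398,240],.05)
for X in(A,B,C):
  d=X-[*P[:2],0];print('purple case-frame',(d[0]*np.cos(P[2])+d[1]*np.sin(P[2])).round(3),(-d[0]*np.sin(P[2])+d[1]*np.cos(P[2])).round(3))"
```

```text
t: 5.3
eef_pos: [0.5876, 0.1613, 0.1359]
ee_rot: [0.929, 3.001, 0.0]
wrist_force: [-0.0, -0.4, -0.1]
grip_width: 0.276
gripper_force: 0.0
t: 6.1
eef_pos: [0.5647, 0.1279, 0.1357]
ee_rot: [-0.929, -3.001, 0.0]
wrist_force: [-0.0, 0.3, 0.0]
grip_width: 0.273
gripper_force: 0.1
t 6.1 case [ 33.8   0.9 135.7] tool z [-0.  0. -1.] y [ 1.    -0.002 -0.   ] F [-0.04  0.26  0.01] g 24.0
purple case-frame -0.129 -0.05
purple case-frame -0.205 -0.025
purple case-frame -0.13 -0.091
```

```bash
python3 -m inch '[[0,-0.15,0,0,0,0,185],[0,-0.15,0,0,0,0,185],[0,-0.15,0,0,0,0,185],[0,-0.15,0,0,0,0,185],[0,-0.15,0,0,0,0,185],[0,-0.15,0,0,0,0,185],[0,0,0,0,0,0,185],[0,0,0,0,0,0,185]]'
python3 -c "
from h import *
rep();m=get_image('scene')[130:280,210:390];w=get_image('wrist')
cv2.imwrite('pics/a3.png',np.hstack([cv2.resize(m,(432,360),interpolation=cv2.INTER_CUBIC),cv2.resize(w[:, 80:560],(360,360))])[:,:,::-1])"
```

```text
t: 6.9
eef_pos: [0.5548, 0.1134, 0.1357]
ee_rot: [0.93, 3.001, 0.0]
wrist_force: [0.1, 0.3, 0.6]
grip_width: 0.279
gripper_force: 0.0
t 6.9 case [ 16.2   0.9 135.7] tool z [ 0. -0. -1.] y [ 1.    -0.002  0.   ] F [0.14 0.33 0.58] g 24.6
```

View pics/a3.png

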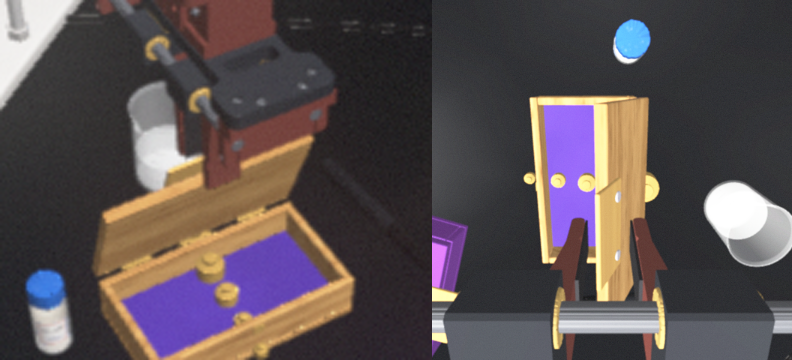

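The lid has tipped past upright and leans forward on the near finger: the wrist view now shows its outer face at (620,200), and the scene view shows the finger under the tab side. Next I'll work out the ride-down increments.

```bash
cat >> h.py <<'E'
def pose(k,N,a0=1.14,s=10,We=60,th1=35,y1=13):
    f=min(k/N,1);a=a0*(1-f);th=np.radians(th1)*f;W=24.6+(We-24.6)*f
    E=np.array(lid(a,.1048,.0085,0))*1e3;E[2]-=1.5
    zt=np.array([np.sin(th),0,-np.cos(th)]);F=np.array([np.cos(th),0,np.sin(th)])
    return E-(11-s)*zt+F*W/2+[0,.9+(y1-.9)*f,0],th,W,a
def plan(k0,k1,N):
    s,p,R=case();rep()
    for k in range(k0,k1):
        q,th,W,a=pose(k+1,N)
        Rt=np.c_[[0,1,0],[np.cos(th),0,np.sin(th)],[np.sin(th),0,-np.cos(th)]]
        sh=R.T@(q-p)/20;t=cv2.Rodrigues(R.T@Rt)[0].ravel()/np.radians(6)
        print(k+1,f"a={a:.2f}",sh.round(2),t.round(2),int(round(255*(1-W/88))));p,R=q,Rt
E
python3 -c "
from h import *
plan(0,40,40)"
```

```text
t 7.0 case [ 16.3   0.8 135.7] tool z [ 0. -0. -1.] y [ 1.    -0.002  0.   ] F [-0.25 -0.77  0.19] g 24.3
1 a=1.11 [ 0.02 -0.12  0.19] [-0.14  0.   -0.02] 181
2 a=1.08 [ 0.02 -0.12  0.05] [-0.15  0.    0.  ] 179
3 a=1.05 [ 0.02 -0.12  0.05] [-0.15  0.    0.  ] 176
4 a=1.03 [ 0.02 -0.12  0.05] [-0.15  0.    0.  ] 173
5 a=1.00 [ 0.02 -0.12  0.05] [-0.15  0.    0.  ] 171
6 a=0.97 [ 0.02 -0.11  0.05] [-0.15  0.    0.  ] 168
7 a=0.94 [ 0.02 -0.11  0.05] [-0.15  0.    0.  ] 166
8 a=0.91 [ 0.02 -0.11  0.05] [-0.15  0.    0.  ] 163
9 a=0.88 [ 0.02 -0.11  0.06] [-0.15  0.    0.  ] 161
10 a=0.85 [ 0.02 -0.11  0.06] [-0.15  0.    0.  ] 158
11 a=0.83 [ 0.02 -0.11  0.06] [-0.15  0.    0.  ] 156
12 a=0.80 [ 0.02 -0.11  0.06] [-0.15  0.    0.  ] 153
13 a=0.77 [ 0.02 -0.11  0.06] [-0.15  0.    0.  ] 150
14 a=0.74 [ 0.02 -0.11  0.06] [-0.15  0.    0.  ] 148
15 a=0.71 [ 0.02 -0.11  0.06] [-0.15  0.    0.  ] 145
16 a=0.68 [ 0.02 -0.11  0.07] [-0.15  0.    0.  ] 143
17 a=0.66 [ 0.02 -0.1   0.07] [-0.15  0.    0.  ] 140
18 a=0.63 [ 0.02 -0.1   0.07] [-0.15  0.    0.  ] 138
19 a=0.60 [ 0.02 -0.1   0.07] [
[... 448 characters left out ...]
 ] 114
28 a=0.34 [ 0.02 -0.09  0.08] [-0.15  0.    0.  ] 112
29 a=0.31 [ 0.02 -0.09  0.08] [-0.15  0.    0.  ] 109
30 a=0.28 [ 0.02 -0.09  0.08] [-0.15  0.    0.  ] 107
31 a=0.26 [ 0.02 -0.09  0.08] [-0.15  0.    0.  ] 104
32 a=0.23 [ 0.02 -0.09  0.08] [-0.15  0.    0.  ] 102
33 a=0.20 [ 0.02 -0.08  0.09] [-0.15  0.    0.  ] 99
34 a=0.17 [ 0.02 -0.08  0.09] [-0.15  0.    0.  ] 97
35 a=0.14 [ 0.02 -0.08  0.09] [-0.15  0.    0.  ] 94
36 a=0.11 [ 0.02 -0.08  0.09] [-0.15  0.    0.  ] 91
37 a=0.09 [ 0.02 -0.08  0.09] [-0.15  0.    0.  ] 89
38 a=0.06 [ 0.02 -0.08  0.09] [-0.15  0.    0.  ] 86
39 a=0.03 [ 0.02 -0.08  0.09] [-0.15  0.    0.  ] 84
40 a=0.00 [ 0.02 -0.07  0.09] [-0.15  0.    0.  ] 81
```

```bash
python3 -m inch '[[0.02,-0.12,0.15,-0.15,0,0,181],[0.02,-0.12,0.09,-0.15,0,0,179],[0.02,-0.12,0.05,-0.15,0,0,176],[0.02,-0.12,0.05,-0.15,0,0,173],[0.02,-0.12,0.05,-0.15,0,0,171],[0.02,-0.11,0.05,-0.15,0,0,168],[0.02,-0.11,0.05,-0.15,0,0,166],[0.02,-0.11,0.05,-0.15,0,0,163],[0.02,-0.11,0.06,-0.15,0,0,161],[0.02,-0.11,0.06,-0.15,0,0,158]]'
python3 -m inch '[[0.02,-0.11,0.06,-0.15,0,0,156],[0.02,-0.11,0.06,-0.15,0,0,153],[0.02,-0.11,0.06,-0.15,0,0,150],[0.02,-0.11,0.06,-0.15,0,0,148],[0.02,-0.11,0.06,-0.15,0,0,145],[0.02,-0.11,0.07,-0.15,0,0,143],[0.02,-0.1,0.07,-0.15,0,0,140],[0.02,-0.1,0.07,-0.15,0,0,138],[0.02,-0.1,0.07,-0.15,0,0,135],[0.02,-0.1,0.07,-0.15,0,0,132]]'
python3 -c "
from h import *
rep();print(pose(20,40));m=get_image('scene')[130:280,210:390];w=get_image('wrist')
cv2.imwrite('pics/a4.png',np.hstack([cv2.resize(m,(432,360),interpolation=cv2.INTER_CUBIC),cv2.resize(w[:, 80:560],(360,360))])[:,:,::-1])"
```

```text
t: 8.0
eef_pos: [0.5389, 0.0973, 0.1209]
ee_rot: [0.913, 2.948, 0.234]
wrist_force: [-1.0, 0.6, -1.1]
grip_width: 0.38
gripper_force: 0.2
t: 9.0
eef_pos: [0.5257, 0.0848, 0.1034]
ee_rot: [0.892, 2.879, 0.457]
wrist_force: [0.7, -0.6, 0.4]
grip_width: 0.48
gripper_force: 0.3
t 9.0 case [-23.8   8.9 103.4] tool z [ 0.31  -0.001 -0.951] y [ 0.951 -0.002  0.31 ] F [ 0.69 -0.57  0.37] g 42.2
(array([-23.77394207,   6.95      , 104.02324161]), np.float64(0.30543261909900765), 42.3, 0.57)
```

View pics/a4.png

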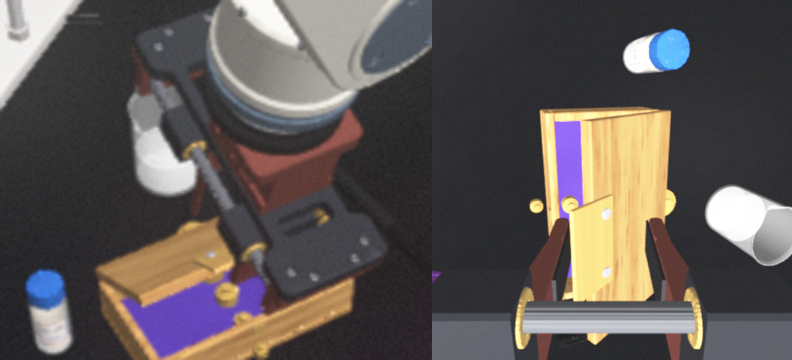

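The lid is riding on the near finger, half down, with the tab (590,245) resting against the left finger. The pose matches the plan, so I continue.

```bash
python3 -m inch '[[0.01,-0.1,0.05,-0.15,0,0,130],[0.01,-0.1,0.05,-0.15,0,0,127],[0.01,-0.1,0.07,-0.15,0,0,125],[0.01,-0.1,0.08,-0.15,0,0,122],[0.01,-0.1,0.08,-0.15,0,0,120],[0.01,-0.09,0.08,-0.15,0,0,117],[0.01,-0.09,0.08,-0.15,0,0,114],[0.01,-0.09,0.08,-0.15,0,0,112],[0.01,-0.09,0.08,-0.15,0,0,109],[0.01,-0.09,0.08,-0.15,0,0,107]]'
python3 -c "
from h import *
print(pose(30,40));plan(30,40,40);m=get_image('scene')[130:280,210:390];w=get_image('wrist')
cv2.imwrite('pics/a5.png',np.hstack([cv2.resize(m,(432,360),interpolation=cv2.INTER_CUBIC),cv2.resize(w[:, 80:560],(360,360))])[:,:,::-1])"
```

```text
t: 10.1
eef_pos: [0.5176, 0.0761, 0.083]
ee_rot: [0.866, 2.795, 0.671]
wrist_force: [-0.7, -1.4, -0.7]
grip_width: 0.577
gripper_force: 0.5
(array([-35.68747119,   9.975     ,  82.83083094]), np.float64(0.4581489286485115), 51.15, 0.285)
t 10.1 case [-35.6  10.6  83. ] tool z [ 0.454 -0.002 -0.891] y [ 0.891 -0.002  0.454] F [-0.66 -1.37 -0.67] g 50.8
31 a=0.26 [-0.01 -0.1   0.09] [-0.02  0.02 -0.02] 104
32 a=0.23 [ 0.02 -0.09  0.08] [-0.15  0.    0.  ] 102
33 a=0.20 [ 0.02 -0.08  0.09] [-0.15  0.    0.  ] 99
34 a=0.17 [ 0.02 -0.08  0.09] [-0.15  0.    0.  ] 97
35 a=0.14 [ 0.02 -0.08  0.09] [-0.15  0.    0.  ] 94
36 a=0.11 [ 0.02 -0.08  0.09] [-0.15  0.    0.  ] 91
37 a=0.09 [ 0.02 -0.08  0.09] [-0.15  0.    0.  ] 89
38 a=0.06 [ 0.02 -0.08  0.09] [-0.15  0.    0.  ] 86
39 a=0.03 [ 0.02 -0.08  0.09] [-0.15  0.    0.  ] 84
40 a=0.00 [ 0.02 -0.07  0.09] [-0.15  0.    0.  ] 81
```

View pics/a5.png

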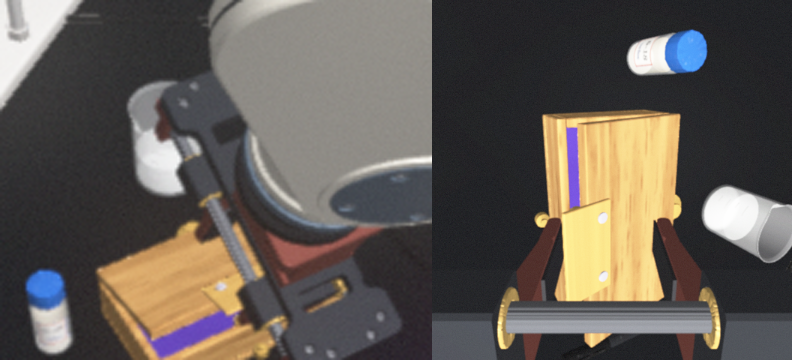

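```bash
python3 -m inch '[[0,-0.1,0.09,-0.1,0,0,104],[0,-0.09,0.08,-0.13,0,0,102],[0.01,-0.08,0.09,-0.13,0,0,99],[0.01,-0.08,0.09,-0.13,0,0,97],[0.01,-0.08,0.09,-0.13,0,0,94],[0.01,-0.08,0.09,-0.13,0,0,91],[0.01,-0.08,0.09,-0.13,0,0,89],[0.01,-0.08,0.09,-0.13,0,0,86],[0.01,-0.08,0.09,-0.13,0,0,84],[0.01,-0.07,0.09,-0.13,0,0,81]]'
python3 -c "
from h import *
print(pose(40,40));rep();m=get_image('scene')[130:280,210:390];w=get_image('wrist')
cv2.imwrite('pics/a6.png',np.hstack([cv2.resize(m,(432,360),interpolation=cv2.INTER_CUBIC),cv2.resize(w[:, 80:560],(360,360))])[:,:,::-1])"
```

```text
t: 11.2
eef_pos: [0.5134, 0.073, 0.0595]
ee_rot: [0.84, 2.715, 0.846]
wrist_force: [0.4, -0.3, 0.1]
grip_width: 0.681
gripper_force: 0.0
(array([-40.79901511,  13.        ,  59.52644513]), np.float64(0.6108652381980153), 60.0, 0.0)
t 11.2 case [-40.5  12.4  59.5] tool z [ 0.568 -0.001 -0.823] y [ 0.823 -0.002  0.568] F [ 0.42 -0.33  0.06] g 59.9
```

View pics/a6.png

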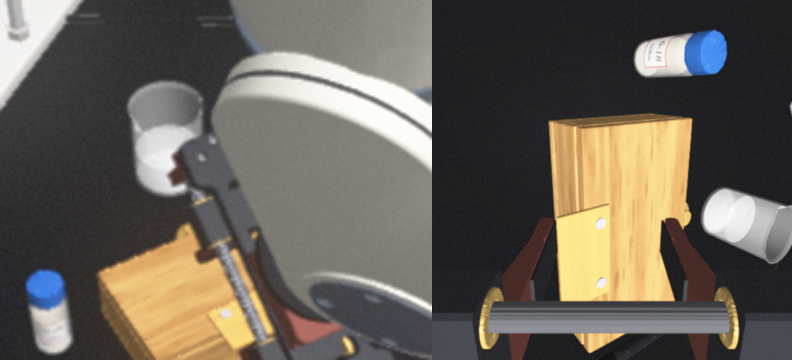

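The lid looks shut (no purple lining visible, pad force 0). I'll lower the finger another 4 mm to be sure, then draw it out backwards along its own axis.

```bash
python3 -m inch '[[0,-0.03,0.04,0,0,0,81],[0,-0.03,0.04,0,0,0,81],[0,-0.03,0.04,0,0,0,81],[0,-0.03,0.04,0,0,0,81],[0,0,0,0,0,0,81],[0,0,0,0,0,0,81]]'
python3 -m inch '[[0,0,-0.15,0,0,0,81],[0,0,-0.25,0,0,0,81],[0,0,-0.4,0,0,0,81],[0,0,-0.5,0,0,0,81],[0,0,-0.7,0,0,0,81],[0,0,-0.8,0,0,0,81],[0,0,-0.8,0,0,0,81],[0,0,-0.8,0,0,0,81],[0,0,-0.8,0,0,0,81],[0,0,-0.8,0,0,0,81]]'
python3 -m inch '[[0,0.5,-0.8,0,0,0,81],[0,0.5,-0.8,0,0,0,81],[0,0.5,-0.8,0,0,0,81],[0,0.5,-0.8,0,0,0,81],[0,0.5,-0.8,0,0,0,81],[0,0,0,0,0,0,81],[0,0,0,0,0,0,81]]'
python3 -c "
from h import *
rep();m=get_image('scene')[130:280,210:390];w=get_image('wrist')
cv2.imwrite('pics/a7.png',np.hstack([cv2.resize(m,(432,360),interpolation=cv2.INTER_CUBIC),cv2.resize(w[:, 80:560],(360,360))])[:,:,::-1])"
```

```text
t: 11.9
eef_pos: [0.5129, 0.0728, 0.0554]
ee_rot: [0.841, 2.715, 0.846]
wrist_force: [0.2, -0.5, 1.4]
grip_width: 0.683
gripper_force: 0.0
t: 12.9
eef_pos: [0.4737, 0.0159, 0.1551]
ee_rot: [0.841, 2.715, 0.845]
wrist_force: [-0.1, -0.8, -0.1]
grip_width: 0.684
gripper_force: 0.0
t: 13.6
eef_pos: [0.4717, 0.0127, 0.2485]
ee_rot: [0.84, 2.714, 0.845]
wrist_force: [0.2, -0.2, -0.7]
grip_width: 0.68
gripper_force: 0.0
t 13.6 case [-113.8   12.9  248.5] tool z [ 0.568 -0.002 -0.823] y [ 0.823 -0.001  0.568] F [ 0.24 -0.16 -0.7 ] g 59.9
```

View pics/a7.png

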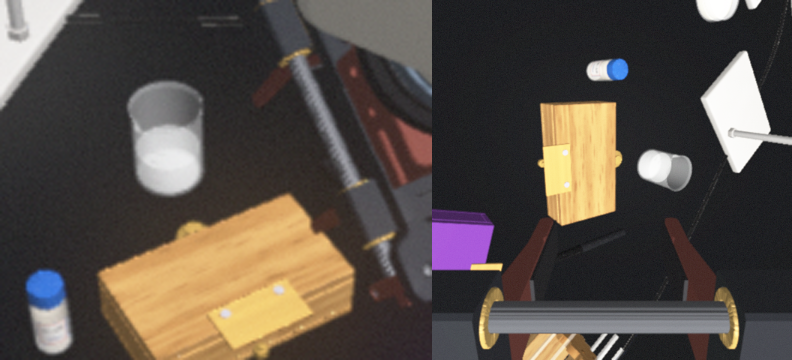

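The case is shut with the lid flat. The vial at (48,310), the beaker at (165,140) and the marker (wrist view, (590,243)) are undisturbed, and the gripper is clear of everything.

```bash
python3 -c "
from plant import manip
print(manip.finish_job())"
```

```text
the job is handed in; nothing more can be done
None
```

The wooden case's lid is shut: it was tipped past upright with the far finger and rode down at about 30 mm/s on the near one. The finger is withdrawn, the last pictures show the vial, beaker and marker where they stood, and I handed the job in at about 14 s (no verdict was returned).

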